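# Offcut through the flap of the offcut bin

### The arm

A 6-joint arm with a two-finger parallel gripper is mounted at the origin on the work surface. World frame = base frame: x ahead of the robot, y to its left, z up, the work surface at z = 0. Lengths are in m, angles in rad, forces in N, time in s.
With the tool pointing down it reaches from about 0.325 to 0.9 m from the base axis. Payload 6.1 kg.
Tool frame: the origin (TCP) lies midway between the tips of the shut fingers; the grasp point (between the pads) lies 19 mm behind it; z points along the fingers, y is the line along which they close (so a half turn about z gives the same grasp; the last joint's range is limited). The gripper opens to 85 mm and grips with 20 to 120 N. Pads are 22 mm wide; open, the fingers measure 114 mm over their backs; the gripper's body (76 mm by 85 mm) begins 54 mm behind the grasp point. The pads swing forward as they close: fully open they stand 13 mm farther back than shut.
Start: joints at [1.055, 0.22, 1.526, -0, 1.395, -0.126], TCP at [0.237, 0.578, 0.231] pointing down, gripper open.
Joint ranges: [-2.98, 2.98], [-0.91, 2.08], [0.09, 2.57], [-1.24, 4.39], [0.2, 2.65], [-2.68, 2.68]. Speed limits (rad/s): [2.57, 2.57, 3.01, 3.14, 3.14, 3.14].

### API

Orientations are given as [roll, pitch, yaw] about the fixed x, y, z axes, in that order (R = Rz(yaw) Ry(pitch) Rx(roll)).
In Python, from plant import movep, move_l, set_joints, gripper_to, hold, inverse_kinematics, observe, get_image, get_calibration, Unreachable, job_done gives the robot as it stands. Calls block until the motion is done:
- movep(position, orientation): joint-space move of the TCP to a pose.
- move_l(position, feed=0.15, rotation=None, max_force=None): straight line of the TCP; rotation=None keeps the orientation; feed is the mean speed in m/s. With max_force (N) it stops when the force on the tool has changed by that much, and returns True; else False.
- set_joints(angles): joint-space move.
- gripper_to(opening, f_grip=None): finger opening in m; f_grip is the grip in N (None keeps the last); returns when the fingers have stopped.
- hold(seconds).
- inverse_kinematics(position, orientation): joint angles nearest the present ones, or None.
- observe(): the state.
- get_image(name): name is "scene" or "top"; returns (picture, depth): 400x640x3 uint8, red, green, blue; 400x640 float32, m along the optical axis (not along the pixel's ray), 0 where there is no reading.
- get_calibration(name): a dict with "intrinsics" (3x3 intrinsics, pixels), "world_from_camera" (4x4, takes a point from camera to world coordinates). Camera axes: x right, y down, z forward; pixel columns grow to the right and rows downward; lengths in m; the calibration is good to about 2 mm. A picture is of the moment at which its call begins. get_calibration takes no time and is no camera call.
A pose or a line that the arm cannot do raises Unreachable and nothing moves.
- job_done(): hands the job in; it is judged then, once.
The state is a dict: "time_s": time; "q": joint angles; "joint_velocities": joint speeds; "joint_torque": joint torques, N m; "eef_pos": TCP position; "tcp_rot": TCP orientation; "ft_force": force on the tool from outside, world axes, zero at the start; "torque": the same for the moment, N m; "opening": finger opening in m; "grasp_force": force on a finger pad.
Only numpy, scipy, OpenCV 4.12 (cv2) and the standard library are available. Lean on these libraries where they do the work, as an engineer would, in place of code of your own. Each camera call takes 0.05 s, during which the arm holds its last target. There are 200 camera calls.

### The job

With the iron hot, no scrap may lie about: push the sawn spruce offcut (the lower, plain block on the bin's shelf) along the shelf and through the bin's self-closing flap until it drops inside, then draw the fingers back out so that the flap swings fully shut. Only push it, gently, with the fingertips: do not pinch or lift it. Leave the taller finished corner block standing where it is, and disturb nothing else on the bench.

Things in the scene. Friction and masses are not known exactly. Their poses are not given: they have to be found in the camera images.
- bin: Grey sheet-steel offcut bin with a birch-ply shelf in front, fixed. Origin: at bench height straight below the flap's hinge, midway across the doorway; x points level into the bin (the way to push), y to the left, z up. Box 280 mm wide, reaching back to x = +200 mm, its top 165 mm above the bench. Shelf: level, top 80 mm above the bench, x = -170 to +5 mm, 280 mm wide.
- shelf_end (a point): Middle of the shelf's far edge, on its top, right under the hung flap (5 mm past its hinge). Beyond it the bin is hollow, its floor 75 mm lower: a block pushed well past this edge tips and drops in. The shelf has a lip 12 mm wide and 12 mm high along each side (x -170 to -35 mm).
- flap (a joint): Angle of the bin's aluminium flap (rad), a plate 234 mm wide, 66 mm long from its hinge, 2 mm thick, about 40 g, hung on the rod. 0 = hanging shut; it grows as the flap swings inwards, up to 1.45. It opens inwards only, at well under 1 N, and falls shut by its own weight in about half a second once nothing holds it.
- flap_hinge (a point): Middle of the flap's hinge rod (6 mm thick), 70 mm above the shelf. The doorway below it is 240 mm wide (y -120 to +120 mm) and 67 mm high; the bin's top begins 5 mm behind the rod. Upright fingers meet the rod with the offcut's rear face still in front of it: lean them 25 to 45 degrees, tips forward, to push that face 5 to 20 mm past the hinge; the flap then lies on the fingers.
- offcut: The sawn-off spruce offcut to be pushed in: a plain block, 50 mm along its own x axis, 44 mm along its y axis, 30 mm high, about 30 g, loose on the shelf in front of the flap, left or right of the middle, its x axis within about 25 degrees of the bin's x axis. Its origin is the centre of its underside.
- corner_block: The finished spruce corner block, to be left alone: 42 mm high, about 32 by 36 mm, one upright side hollowed, standing loose on the same shelf beside the offcut, at least 85 mm from it centre to centre (across and along together). Origin: centre of its underside.
- end_button: Ebony end button, a turned knob 25 mm across and 34 mm high with its stem up, standing on the bench to the left of the bin's shelf. Origin: centre of its underside. A bystander.
- awl: Boxwood-handled awl with a steel point, 141 mm long, 31 mm thick, lying on the bench to the right of the bin's shelf. Origin: under its handle. A bystander.
- gent_saw: Brass-backed gent's saw, 315 mm long, lying flat on the bench to the left of the bin, pointing away. Origin: bench level, middle of its length. A bystander.
- rib: Curved flamed-maple rib, 32 mm high, about 100 mm across the bow, standing on edge on the bench at the near left. Origin: bench level, middle of the bow. A bystander.
- bending_iron: Aluminium bending iron on a steel stand, 175 mm high, fixed to the bench on the left. Origin: centre of its underside. Keep clear.
- mould: Poplar inside mould with spruce blocks, 365 mm long, 200 mm wide, 34 mm high, fixed to the bench on the right. Origin: its middle, bench level.
Mind the look-alikes: they are no part of the job. What is shaped like the offcut but blue or pink is not meant.

How it is judged:
By the outcome, as a careful person would: the job done as asked, in the order asked, and still so for the second after the job is handed in, with the robot touching nothing.
It also fails if it takes over 35 s, if anything falls off the work surface, if the arm or the gripper's body presses on something with over 40 N, if the wrist force passes 120 N, or if a joint passes its speed limit or range.

## Working session

There is one attempt and no reset: what is moved stays moved. The work goes in short steps, each a Python script; the robot and the scene stay as the last script left them, time stands still between calls to the robot, and variables do not carry over. Pictures are saved under pics/ and viewed, at most 10 in all, crops included, and the job is handed in when it is done.

```bash
mkdir -p pics; ls; cat > h.py <<'E'
import numpy as np, cv2
from plant import *
def snap(n,f):
    im,d=get_image(n); cv2.imwrite(f'pics/{f}.png',im[:,:,::-1]); np.savez(f'{f}.npz',im=im,d=d); return im,d
def pts(n,d):
    c=get_calibration(n);K=np.array(c['intrinsics']);T=np.array(c['world_from_camera'])
    v,u=np.mgrid[:d.shape[0],:d.shape[1]]
    r=np.stack([(u-K[0,2])/K[0,0]*d,(v-K[1,2])/K[1,1]*d,d],-1)
    return r@T[:3,:3].T+T[:3,3]
E
python3 - <<'E'
from h import *
for n in('top','scene'):
    snap(n,n+'0'); c=get_calibration(n); print(np.round(c['world_from_camera'],3),c['intrinsics'])
print(observe())
E
```

```text
pics
[[-0.011 -0.991  0.131  0.27 ]
 [-1.     0.009 -0.016  0.02 ]
 [ 0.015 -0.132 -0.991  1.62 ]
 [ 0.     0.     0.     1.   ]] [[491.16079467   0.         324.65641671]
 [  0.         491.16079467 204.81131385]
 [  0.           0.           1.        ]]
[[ 0.79   0.325 -0.52   1.169]
 [ 0.612 -0.45   0.65  -0.882]
 [-0.023 -0.832 -0.555  0.851]
 [ 0.     0.     0.     1.   ]] [[450.1409545    0.         321.85607807]
 [  0.         450.1409545  204.26846173]
 [  0.           0.           1.        ]]
{'time_s': 0.1, 'q': array([ 1.05490464e+00,  2.21140938e-01,  1.52752762e+00, -4.22771575e-06,
        1.39469651e+00, -1.26095296e-01]), 'joint_velocities': array([ 0.00018133, -0.00203844, -0.00407913,  0.00046021, -0.00110116,
       -0.00188186]), 'joint_torque': array([ 2.25631273e-03, -4.98248649e+01, -3.90545762e+01, -1.77136380e-04,
        5.72766265e-03, -4.00505621e-05]), 'eef_pos': array([0.23722532, 0.5776275 , 0.23029619]), 'tcp_rot': array([-3.13983379e+00, -2.18773404e-04,  2.75179682e+00]), 'ft_force': array([-0.43367345,  0.59745379,  0.21631237]), 'torque': array([0.04587589, 0.02381304, 0.04610951]), 'grasp_force': 0.0, 'opening': 0.08519169075015942}
```

View pics/top0.png

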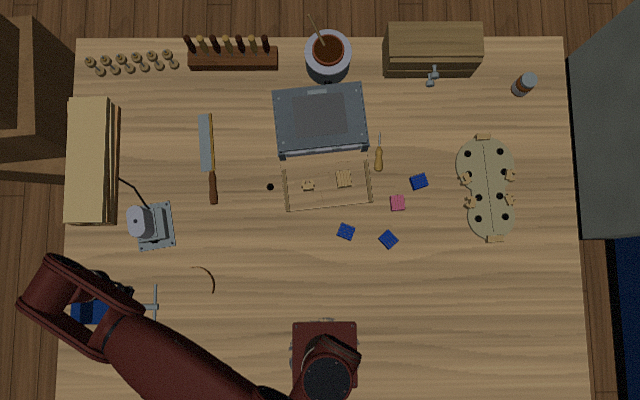

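View pics/scene0.png

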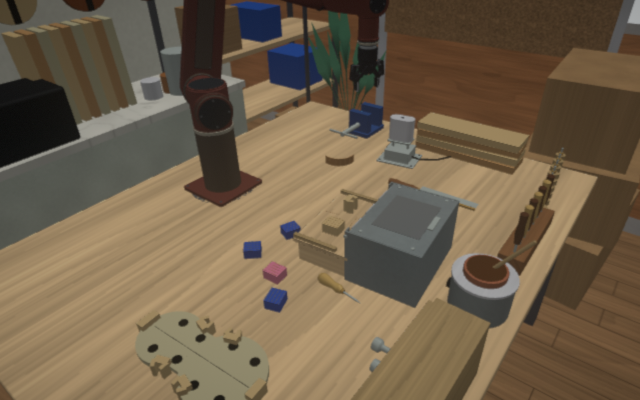

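Top view: the shelf holds two spruce blocks. The one at px (344,178) is larger and plain, so it's the likely offcut. The one at (308,185) is smaller and notched, so it's the likely corner block. The blue blocks (418,181), (346,231), (388,239) and the pink one (397,202) are look-alikes on the bench. I'll check this with heights and an enlarged crop.

```bash
python3 - <<'E'
from h import *
z=np.load('top0.npz');im,d=z['im'],z['d'];P=pts('top',d)
crop=im[75:220,260:390,::-1]; cv2.imwrite('pics/crop.png',cv2.resize(crop,None,fx=4,fy=4,interpolation=cv2.INTER_CUBIC))
H=P[...,2]
sub=np.zeros(H.shape,bool); sub[75:215,262:382]=1
def comp(lo,hi,name,mn=15):
    m=(sub&(H>lo)&(H<hi)).astype(np.uint8)
    n,l,s,c=cv2.connectedComponentsWithStats(m,connectivity=4)
    for i in range(1,n):
        if s[i,4]<mn: continue
        q=P[l==i]; r=cv2.minAreaRect((q[:,:2]*1000).astype(np.float32))
        print(name,s[i],np.round(c[i]),'z',np.round(np.median(q[:,2]),4),'mean',np.round(q[:,:2].mean(0),4),'rect',np.round(r[0],1),np.round(r[1],1),round(r[2],1))
comp(.068,.088,'shelf',100); comp(.088,.2,'above80')
comp(.1,.116,'offcut?'); comp(.116,.135,'corner?'); comp(.15,.19,'bin top',100)
np.set_printoptions(linewidth=250)
print((H[160:200:2,296:360:2]*1000).astype(int))
E
```

```text
shelf [ 280  149   91   63 3995] [325. 179.] z 0.08 mean [ 0.5558 -0.0076] rect [555.5  -9.9] [176.2 280. ] 5.8
above80 [ 271   81   99   80 6205] [320. 119.] z 0.1652 mean [0.7292 0.0086] rect [734.5   9.6] [208.4 284.2] 6.1
above80 [364 160   6  20  69] [366. 169.] z 0.093 mean [ 0.5846 -0.1387] rect [ 584.6 -138.7] [63.  12.2] 6.5
above80 [282 169   8  42 141] [285. 190.] z 0.0927 mean [0.5215 0.1189] rect [522.1 118.7] [133.4  12.2] 6.1
above80 [336 170  16  18 243] [343. 178.] z 0.1094 mean [ 0.5527 -0.0638] rect [554.7 -65.3] [50.7 46.8] 7.0
above80 [301 178  14  13 122] [307. 185.] z 0.121 mean [0.5317 0.0483] rect [535.4  48.6] [32.2 41.1] 7.2
above80 [366 180   6  18  58] [369. 188.] z 0.0925 mean [ 0.5228 -0.1455] rect [ 523.  -145.6] [55.6 13. ] 6.3
offcut? [331 149  17   2  21] [339. 149.] z 0.1056 mean [ 0.6463 -0.0514] rect [646.2 -52. ] [ 2.  51.2] 5.4
offcut? [301 152  13   3  19] [306. 153.] z 0.1072 mean [0.6354 0.0513] rect [635.5  49.1] [ 2.  38.3] 5.2
offcut? [336 170  16  17 222] [343. 178.] z 0.1096 mean [ 0.5539 -0.0635] rect [554.5 -63.8] [50.8 43.8] 7.1
corn
[... 2777 characters left out ...]
6   83   78   82   84   81   84   81   79   85]
 [  77   81   76   78   78   78   90   79   76   84   85   77   80   77   82   87   76   83   80   88   81   81   76   83   84   79   81   84   74   79   76   79]
 [  86   78   78   81   73   83   70   77   81   82   83   74   79   76   82   79   83   79   82   79   78   75   88   77   75   82   82   84   70   78   78   82]
 [  77   83   79   79   83   78   81   85   84   82   86   78   82   83   85   71   80   77   75   79   80   87   72   84   80   80   75   76   79   81   79   78]
 [  83   77   83   82   79   76   83   82   78   77   80   74   80   89   77   74   80   77   76   79   80   80   76   79   84   76   80   80   77   78   80   81]]
```

View pics/crop.png

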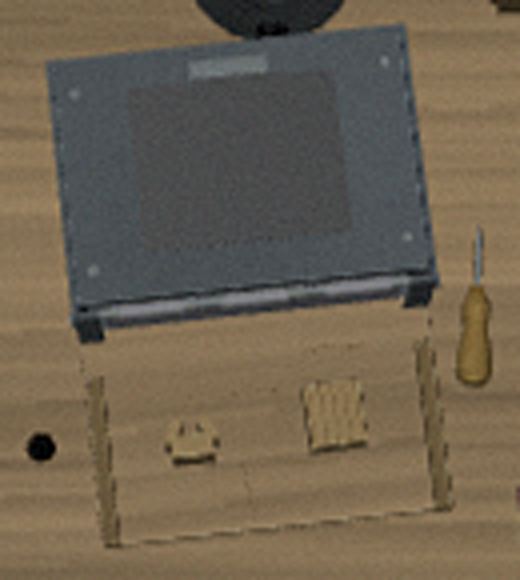

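The crop confirms it. The offcut is the plain block at crop (335,415), top at z≈0.110, so 30 mm high and 50×44 mm. The block at crop (192,440) is hollowed and 42 mm high, so it's the corner block. The bin yaw is about 6.1° and its origin about (0.638, -0.0015), agreeing across the shelf, bin top and left lip.

```bash
cat >> h.py <<'E'
from scipy.spatial.transform import Rotation as Ro
YAW=np.radians(6.1);O=np.array([.638,-.0015,0]);RB=Ro.from_euler('z',YAW)
def W(x,y,z): return O+RB.apply([x,y,z])          # bin frame -> world
def ori(deg,sgn=1):
    c,s=np.cos(np.radians(deg)),np.sin(np.radians(deg))
    return (RB*Ro.from_matrix(np.array([[sgn*c,0,s],[0,-sgn,0],[sgn*s,0,-c]]))).as_euler('xyz')
E
python3 - <<'E'
from h import *
b=RB.inv().apply([.5545-O[0],-.0645-O[1],0]);print('offcut bin frame',b)
for s in(1,-1):
  for dg in(35,40):
    for p in((-.15,b[1],.25),(-.15,b[1],.093),(.01,b[1],.093)):
      q=inverse_kinematics(W(*p),ori(dg,s)); print(s,dg,p[0],p[2],None if q is None else np.round(q,2))
E
```

```text
offcut bin frame [-0.08972185 -0.05377024  0.        ]
1 35 -0.15 0.25 [-0.54 -0.58  2.3   0.44  0.96  0.76]
1 35 -0.15 0.093 [-0.54 -0.32  2.45  0.66  0.6   0.45]
1 35 0.01 0.093 [-0.33  0.1   2.07  0.57  0.47  0.69]
1 40 -0.15 0.25 [-0.59 -0.65  2.37  0.54  0.92  0.65]
1 40 -0.15 0.093 [-0.59 -0.34  2.51  0.85  0.58  0.24]
1 40 0.01 0.093 [-0.35  0.08  2.13  0.82  0.4   0.43]
-1 35 -0.15 0.25 [-0.54 -0.58  2.3   0.44  0.96 -2.39]
-1 35 -0.15 0.093 None
-1 35 0.01 0.093 [-0.33  0.1   2.07  0.57  0.47 -2.45]
-1 40 -0.15 0.25 [-0.59 -0.65  2.37  0.54  0.92 -2.49]
-1 40 -0.15 0.093 None
-1 40 0.01 0.093 None
```

```bash
python3 - <<'E'
from h import *
p=observe()['eef_pos']; move_l(p+[0,0,.1],feed=.25); gripper_to(0.0)
movep(W(-.15,-.054,.25),ori(38))
print(move_l(W(-.15,-.054,.094),feed=.1,max_force=15)); o=observe()
print(o['time_s'],o['eef_pos'],W(-.15,-.054,.094),o['opening'],o['ft_force'])
im,d=snap('scene','s1')
c=im[170:300,240:420,::-1]; cv2.imwrite('pics/s1c.png',cv2.resize(c,None,fx=4,fy=4,interpolation=cv2.INTER_CUBIC))
E
```

```text
False
5.6083 [ 0.49494065 -0.07139502  0.09459198] [ 0.49458757 -0.07113386  0.094     ] 0.00013674682046257167 [ 0.6292936  -0.52133137  0.49022724]
```

View pics/s1c.png

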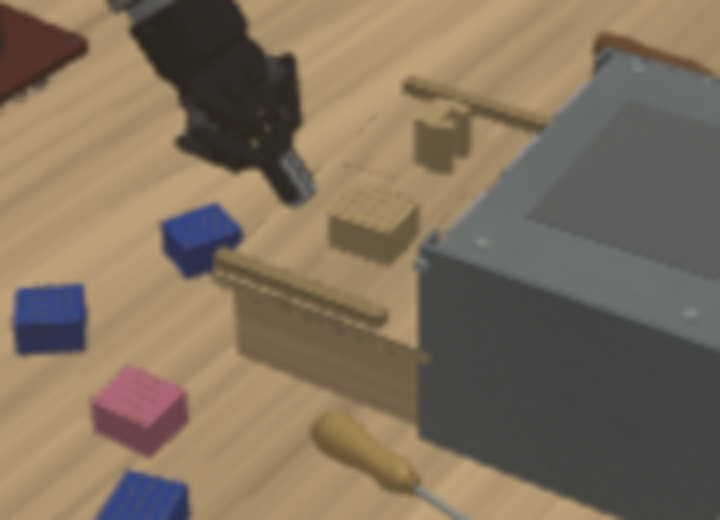

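Crop: the shut fingertips at (300,195) are right behind the offcut at (372,222). The corner block (440,135) is clear. I'll push partway and check the heading.

```bash
python3 - <<'E'
from h import *
print(move_l(W(-.065,-.054,.094),feed=.05,max_force=8)); o=observe()
print(o['time_s'],RB.inv().apply(o['eef_pos']-O),o['ft_force'])
im,d=snap('scene','s2')
c=im[170:300,240:420,::-1]; cv2.imwrite('pics/s2c.png',cv2.resize(c,None,fx=4,fy=4,interpolation=cv2.INTER_CUBIC))
E
```

```text
False
7.5083 [-0.06515109 -0.05405054  0.09399802] [-0.53197952  0.89279228 -0.28142528]
```

View pics/s2c.png

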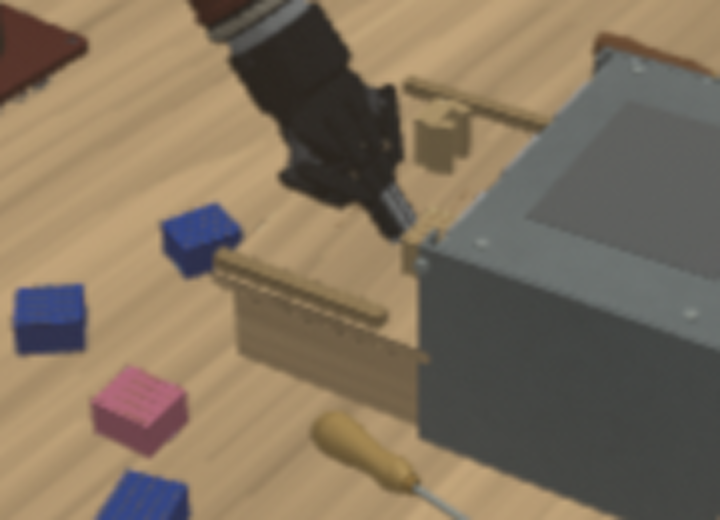

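The block is moving straight, with its rear at crop (410,250) in front of the fingertips at (400,225). Next is the push through the flap, then withdrawal.

```bash
python3 - <<'E'
from h import *
print(move_l(W(.009,-.054,.094),feed=.04,max_force=8)); o=observe()
print(o['time_s'],RB.inv().apply(o['eef_pos']-O),o['ft_force'])
hold(.4)
im,d=snap('top','t3')
print(move_l(W(-.13,-.054,.094),feed=.08,max_force=8))
print(move_l(W(-.15,-.054,.25),feed=.15))
hold(.6); print(observe()['time_s'])
snap('scene','s4');im,d=snap('top','t4')
a=cv2.resize(np.load('t3.npz')['im'][110:220,260:390],None,fx=3,fy=3);b=cv2.resize(im[110:220,260:390],None,fx=3,fy=3)
cv2.imwrite('pics/c4.png',np.hstack([a,b])[:,:,::-1])
E
```

```text
False
9.5583 [ 0.00882864 -0.05396306  0.09391897] [ 0.33968904 -0.16846577 -0.40951088]
False
False
13.7
```

View pics/c4.png

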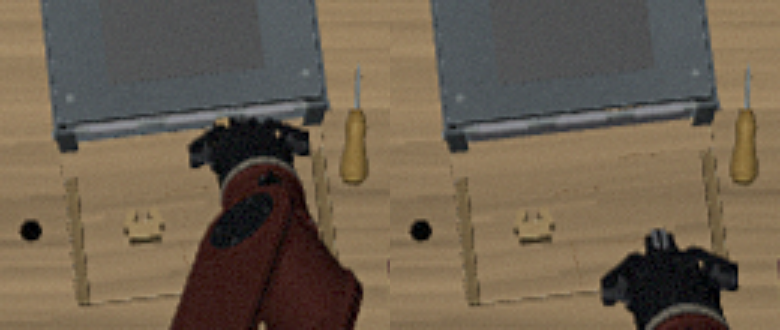

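View pics/s4.png

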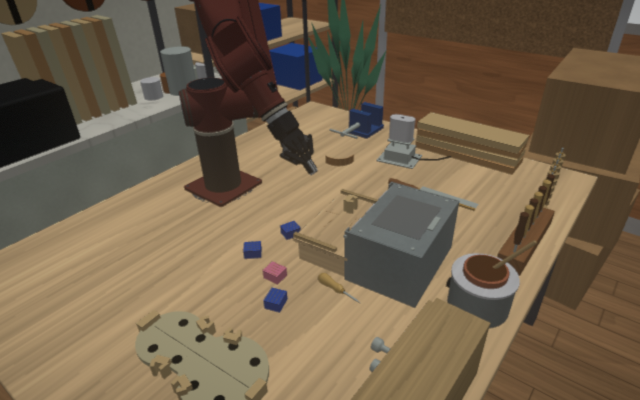

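The shelf is clear of the offcut and the corner block hasn't moved (right pane, px (533,225)). I'll check that the flap is shut by comparing the doorway strip in the first and latest top images.

```bash
python3 - <<'E'
from h import *
a=np.load('top0.npz');b=np.load('t4.npz');A=pts('top',a['d']);B=pts('top',b['d'])
R=lambda P:(P-O)@RB.as_matrix()
for n,P in(('before',R(A)),('after',R(B))):
    # pixels between bin top front and shelf : columns in offcut lane
    for y in(-.09,-.054,-.02,.03,.08):
        m=(abs(P[...,1]-y)<.012)&(abs(P[...,0])<.035)&(P[...,2]<.16)&(P[...,2]>0)
        q=P[m]; f=q[(q[:,2]>.088)&(q[:,2]<.145)]
        print(n,y,len(q),len(f),'flap pts x(mm) z(mm)',(np.median(f[:,[0,2]],0)*1000).round(1) if len(f) else '', 'deepest z',(q[:,2].min()*1000).round())
g=lambda i:i['im'][140:160,275:370].astype(int)
df=abs(g(a)-g(b)).max(-1); print('strip diff mean/max',df.mean(),df.max())
im,d=b['im'],b['d'];H=B[...,2];m=np.zeros(H.shape,np.uint8);m[150:215,295:360]=(H>.1)[150:215,295:360]
n,l,s,c=cv2.connectedComponentsWithStats(m,connectivity=4)
for i in range(1,n):
    if s[i,4]>20: print(s[i],B[l==i].mean(0).round(4))
E
```

```text
before -0.09 136 17 flap pts x(mm) z(mm) [ 2.5 95.5] deepest z 73.0
before -0.054 143 21 flap pts x(mm) z(mm) [  2.8 107.4] deepest z 69.0
before -0.02 137 17 flap pts x(mm) z(mm) [  2.8 100.9] deepest z 68.0
before 0.03 143 22 flap pts x(mm) z(mm) [  3.1 104.2] deepest z 72.0
before 0.08 145 18 flap pts x(mm) z(mm) [  3.1 101.1] deepest z 71.0
after -0.09 140 16 flap pts x(mm) z(mm) [  2.5 102.1] deepest z 74.0
after -0.054 141 18 flap pts x(mm) z(mm) [  2.4 104.4] deepest z 55.0
after -0.02 133 18 flap pts x(mm) z(mm) [ 3.  99.6] deepest z 55.0
after 0.03 144 22 flap pts x(mm) z(mm) [  3.2 107. ] deepest z 70.0
after 0.08 139 15 flap pts x(mm) z(mm) [  3.2 103. ] deepest z 73.0
strip diff mean/max 8.268947368421053 43
[295 150  39   5 121] [0.6305 0.0414 0.1486]
[301 178  14  13 111] [0.5321 0.0483 0.1208]
[330 186  30  29 622] [ 0.4443 -0.0581  0.3531]
```

```bash
python3 - <<'E'
from h import *
D=[];I=[]
for _ in range(8):
    im,d=get_image('top');D.append(d);I.append(im.astype(float))
P=(pts('top',np.median(D,0).astype(float))-O)@RB.as_matrix()
for y in(-.09,-.054,-.02,.03,.08):
    m=(abs(P[...,1]-y)<.012)&(abs(P[...,0])<.035)&(P[...,2]<.16)&(P[...,2]>0);q=P[m];f=q[(q[:,2]>.088)&(q[:,2]<.145)]
    print(y,len(f),(np.median(f[:,[0,2]],0)*1000).round(1),'low',(np.sort(q[:,2])[:3]*1000).round(),q[q[:,2].argmin(),:2].round(3))
df=abs(np.mean(I,0)-np.load('top0.npz')['im'])[140:160,275:370].mean(-1)
print(df.mean().round(1),df.max(),[df[:,i:i+16].mean().round(1) for i in range(0,95,16)],observe()['time_s'])
E
```

```text
-0.09 14 [  2.7 102.1] low [76. 76. 77.] [-0.033 -0.1  ]
-0.054 18 [  3.2 102.8] low [54. 55. 78.] [ 0.029 -0.043]
-0.02 16 [  2.9 103.7] low [56. 75. 76.] [ 0.029 -0.03 ]
0.03 22 [  3.1 105.3] low [76. 77. 77.] [-0.002  0.032]
0.08 16 [ 3.1 99.9] low [76. 77. 77.] [-0.017  0.073]
6.4 26.333333333333332 [np.float64(5.8), np.float64(6.2), np.float64(6.3), np.float64(6.7), np.float64(6.8), np.float64(6.6)] 14.2
```

The flap plate reads the same as before the push (x≈+3 mm, z≈103 mm, all lanes). Through the slit behind the hinge rod, the offcut shows inside the bin, standing on end with its top at z≈55 mm, which is the 5 mm floor plus 50 mm.

```bash
python3 -c "
from plant import *
print(job_done())"
```

```text
the job is handed in; nothing more can be done
None
```

The offcut is inside the bin, the flap is shut, the corner block stands where it was, and the job was handed in at about 14 s of the 35 s allowed.

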